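Set the stabiliser leg of a laboratory shaker

TASK

The stabiliser leg of the bench shaker is wound up off its bearing pad. Take the red crank grip and wind it clockwise (seen from above) until the foot has met the pad and presses on it with about 50 N (felt as the crank load rising by about half), never more than 90 N, then push the blue lock lever right over towards the shaker and let go, leaving the pad, rack, bottle and beaker where they are.

Things in the scene. Friction and masses are not known exactly. Their poses are not given: they have to be found in the camera images.
- shaker: Cream bench shaker, fixed. Origin: on the bench surface, exactly under the vertical axis shared by stabiliser leg and crank. x points level from the leg to the shaker's case, y to the left of that, z up. In mm: case x 105 to 405, y -290 to 170, top z 100 (platform to 118); ledge that carries the lock lever x 5 to 105, y -280 to -130, top z 70.
- gearbox_top (a point): On the leg's axis, centre of the top of the grey 75 mm square gearbox, z 150 mm, above a dark 50 mm square column. Below hang a steel leg and a black foot 52 mm in diameter, 19 to 45 mm above the pad at the start (not measured). Clockwise cranking lowers the foot 5 mm per rad (31 mm a turn). The foot is sprung: once it touches the pad, each further rad adds 40 N of foot force.
- crank_hub (a point): On the leg's axis, centre of the hub of the steel crank, whose flat arm lies at z 158 to 170 mm. Gear friction is 0.5 N m, so the free crank takes about 8 N along the circle at the grip, against the motion, and stays where it is left. Each 10 N of foot force adds 0.83 N at the grip: 50 N adds about 4 N, 1.25 rad after first contact. It turns several times round.
- crank_grip (a point): Middle of the red upright grip of the crank: cylinder 22 mm in diameter, 48 mm high (26 mm below this point, 22 mm above), 60 mm from the crank axis, at z 196 mm over the bench. The grip spins freely on its pin, so a gripper that holds it can go round the circle without turning itself.
- lock (a joint): Lock lever, rad: 0 = free, leaning by 0.5 rad from vertical towards the shaker's -x; 1.0 = locked, its stop, leaning 0.5 rad towards the shaker's +x. It stays where it is left and takes about 1 N at the ball. It starts between 0 and 0.15.
- lock_pivot (a point): Pivot of the lock lever, at shaker x 55, y -205, z 92 mm; its axis runs along the shaker's y. Below it a grey block 70 x 50 x 25 mm on the ledge.
- lock_tip (a point): Centre of the blue ball, 26 mm in diameter, at the end of the lock lever, 80 mm from the pivot, on a steel rod 10 mm thick. With the lever free the ball is near shaker x 17, z 162 mm; locked, near x 93, z 162 mm.
- pad: Square bearing pad under the foot, dark steel with a green top, 90 x 90 mm, 12 mm thick, 0.7 kg, loose on the bench. Origin: centre of its underside.
- bottle: White plastic bottle with a blue cap, 60 mm in diameter, 115 mm high, standing on the bench left of the leg (bystander). Origin: centre of its underside.
- rack: Blue tube rack 70 x 150 x 68 mm, loose on the bench (bystander). Origin: centre of its underside.
- beaker: Clear plastic beaker 64 mm in diameter, 75 mm high, standing on the shaker's platform (bystander). Origin: centre of its underside.
Not all that is in view belongs to the job. Several things look just like the pad: the one meant starts farthest to the robot's right.

How it is judged:
On the way, in this order (a step that is already met when the one before it is completed fails the run):
1. the foot presses on the pad with 25 to 75 N while the lock lever is still free (contact force between shaker and pad between 25 and 75 N and value of joint lock below 0.4 rad), for 0.3 s.
2. the lock lever is over (value of joint lock above 0.85 rad), for 0.2 s.
At the end, for the whole second after the job is handed in: The foot stands on the pad with 25 to 75 N, the lock lever is over (above 0.85 rad), the pad is within 20 mm and rack, bottle and beaker are within 30 mm of where they stood, and the robot has let go (contact force between shaker and pad between 25 and 75 N and value of joint lock above 0.85 rad and distance of pad from where it was at the start of the episode below 0.02 m and distance of each of bottle, rack, beaker from where it was at the start of the episode below 0.03 m); the robot touches nothing.
It fails at once if the foot presses on the pad with more than 90 N (contact force between shaker and pad above 90 N).
It fails at once if rack, bottle or beaker is pushed away or tipped over (distance of any of bottle, rack, beaker from where it was at the start of the episode above 0.03 m or angle between any of bottle, rack, beaker's own z axis and vertical above 0.3 rad).
It fails at once if the pad is pushed away from under the foot (distance of pad from where it was at the start of the episode above 0.02 m).
It also fails if it takes over 69 s, if anything falls off the work surface, if the arm or the gripper's body presses on something with over 40 N, if the wrist force passes 120 N, or if a joint passes its speed limit or range.

ROBOT

A 7-joint arm with a two-finger parallel gripper is mounted at the origin on the work surface. World frame = base frame: x ahead of the robot, y to its left, z up, the work surface at z = 0. Lengths are in m, angles in rad, forces in N, time in s.
With the tool pointing down it reaches from about 0.35 to 0.9 m from the base axis. Payload 8.1 kg.
Tool frame: the origin (TCP) lies midway between the tips of the shut fingers; the grasp point (between the pads) lies 19 mm behind it; x points along the fingers, z is the direction in which the jaws open and shut, and the axes are right-handed (so a half turn about x gives the same grasp; the last joint's range is limited). The gripper opens to 92 mm and grips with 3 to 60 N. Pads are 19 mm wide; open, the fingers measure 130 mm over their backs; the gripper's body (75 mm by 190 mm) begins 47 mm behind the grasp point.
Start: joints at [-1.43, 0.434, 0.025, 1.573, -0.012, 1.134, -0.075], TCP at [0.151, 0.607, 0.227] pointing down, gripper open.
Joint ranges: [-2.62, 2.62], [-0.44, 2.09], [-1.27, 1.32], [0.08, 2.57], [-1.32, 4.46], [0.12, 2], [-2.74, 2.74]. Speed limits (rad/s): [2.22, 2.22, 3.01, 3.01, 3.14, 3.14, 3.14].

INTERFACE

Orientations are given as a rotation vector (axis times angle).
In Python, from cell import arm gives the robot as it stands. The module is installed in compiled form; this text tells all that it offers.
- The arm moves only by the tool move_arm, never from a script. Its argument "steps" is text: rows parted by semicolons, each of 5 numbers parted by spaces: the shift along the tool's x, y, z in m, then the turn about the tool's x in rad, then the closure in counts, from 0 (fully open) to 255 (shut). A call has 1 to 10 rows; each row is the pose to reach, as a shift and turn from the pose commanded when the call began, along the tool's axes at that moment; what a row does not reach only later rows make up. A row lasts 1/12 s, in which the tool goes at most 41.7 mm and 7.16 degrees, less where a joint would pass 70% of its speed; a pose out of reach is approached as far as the arm can. A call with a gripper value outside its range is refused whole. The fingers move at their own pace and stop on an object; "squeeze" is the grip in N (left out, the last holds). Time passes only in rows, so rows that repeat a pose let the fingers close. It gives the time, the measured TCP pose, the force and the opening at its end, in the units of the state.
- arm.observe(): the state, without advancing time (a new reading comes with each control period).
- arm.get_image(name): name is "scene" or "top" or "wrist"; returns a dict with "img" (384x512x3 uint8, blue, green, red), "z_map" (384x512 float32, m along the optical axis (not along the pixel's ray), 0 where there is no reading), "vfov" (degrees; the focal length in pixels is half the picture's height over the tangent of half this angle, whatever the lens; pixels are square), "cx", "cy" (the principal point, pixels), "extrinsics" (4x4, takes a point from camera to world coordinates). Camera axes: x right, y up, looking along -z (the intrinsics and any distortion apply to the point x, -y, -z); pixel columns grow to the right and rows downward; lengths in m; the calibration is good to about 2 mm. A picture is of the moment at which its call begins.
- arm.sign_off(): hands the job in, once; it reports no verdict.
The state is a dict: "clock": time; "joints": joint angles; "dq": joint speeds; "joint_efforts": joint torques, N m; "position": TCP position; "ee_rot": TCP orientation; "force": force on the tool from outside, world axes, zero at the start; "ft_torque": the same for the moment, N m; "width": opening from 0.0 (shut) to 1.0 (fully open).
Only numpy, scipy, OpenCV 4.12 (cv2) and the standard library are available. Lean on these libraries where they do the work, as an engineer would, in place of code of your own. Each camera call takes 0.05 s, during which the arm holds its last target.

## Working session

There is one attempt and no reset: what is moved stays moved. The work goes in short steps, Python scripts to look and compute and a tool call to move; the robot and the scene stay as the last step left them, time stands still between calls to the robot, and variables do not carry over. Pictures are saved under pics/ and viewed, and the job is handed in when it is done.

Besides the shell and the picture viewer there is one more tool, called as name(argument=value, ...) on one line, values as JSON. move_arm: Moves the arm, as the interface text tells. Its arguments: {"type":"object","properties":{"steps":{"type":"string"},"squeeze":{"type":"number"}},"required":["steps"]}

```bash
mkdir -p pics; ls
cat > h.py <<'E'
import numpy as np, cv2
from cell import arm
def grab(n,tag):
    d=arm.get_image(n); cv2.imwrite(f'pics/{n}_{tag}.png',d['img']); np.savez(f'pics/{n}_{tag}.npz',**{k:d[k] for k in ('img','z_map','vfov','cx','cy','extrinsics')}); return d
def load(n,tag): return np.load(f'pics/{n}_{tag}.npz')
def ray(d,u,v):
    f=d['img'].shape[0]/2/np.tan(np.radians(float(d['vfov']))/2)
    r=np.array([(u-d['cx'])/f,-(v-d['cy'])/f,-1.0]); E=d['extrinsics']
    return E[:3,3],E[:3,:3]@r
def onz(d,u,v,z):
    o,r=ray(d,u,v); return o+r*(z-o[2])/r[2]
def pt(d,u,v):
    o,r=ray(d,u,v); return o+r*float(d['z_map'][int(round(v)),int(round(u))])
def proj(d,p):
    E=d['extrinsics']; c=np.linalg.inv(E)@np.append(p,1); f=d['img'].shape[0]/2/np.tan(np.radians(float(d['vfov']))/2)
    return d['cx']+f*c[0]/-c[2], d['cy']-f*c[1]/-c[2]
E
python3 - <<'E'
from h import *
np.set_printoptions(precision=4,suppress=True)
for n in('scene','top','wrist'):
    d=grab(n,'0'); print(n,d['vfov'],d['cx'],d['cy'],[k for k in d]); print(d['extrinsics'])
print(arm.observe())
E
```

```text
pics
scene 52.207218439402695 255.19857298117319 196.27287847115397 ['img', 'z_map', 'vfov', 'cx', 'cy', 'extrinsics']
[[-0.5976 -0.5376  0.5949  1.3307]
 [ 0.8016 -0.4177  0.4278  0.5593]
 [ 0.0186  0.7325  0.6805  1.06  ]
 [ 0.      0.      0.      1.    ]]
top 45.25659789632014 248.0661773021159 187.76508265988733 ['img', 'z_map', 'vfov', 'cx', 'cy', 'extrinsics']
[[ 0.0003  0.9853 -0.1709  0.2985]
 [-1.      0.0013  0.0055 -0.0114]
 [ 0.0057  0.1709  0.9853  1.3452]
 [ 0.      0.      0.      1.    ]]
wrist 69.90407016012216 254.82281957007075 193.4879579782426 ['img', 'z_map', 'vfov', 'cx', 'cy', 'extrinsics']
[[ 0.2426 -0.929  -0.2796  0.0755]
 [ 0.9701  0.2324  0.0694  0.6251]
 [ 0.0005 -0.2881  0.9576  0.3835]
 [ 0.      0.      0.      1.    ]]
{'clock': 0.15, 'joints': array([-1.4296,  0.4351,  0.025 ,  1.5739, -0.0116,  1.134 , -0.075 ]), 'dq': array([ 0.0001, -0.0013,  0.0001, -0.003 ,  0.0011, -0.0014, -0.0013]), 'joint_efforts': array([  0.0015, -66.8257,   0.9857, -31.4692,  -0.0606,   0.0395,
         0.0001]), 'position': array([0.1508, 0.6061, 0.2261]), 'ee_rot': array([-1.0286,  1.3156,  1.0272]), 'force': array([-0.1455, -0.3798,  0.0962]), 'ft_torque': array([ 0.0447,  0.0847, -0.0193]), 'width': 1.00002464031657}
```

View pics/scene_0.png

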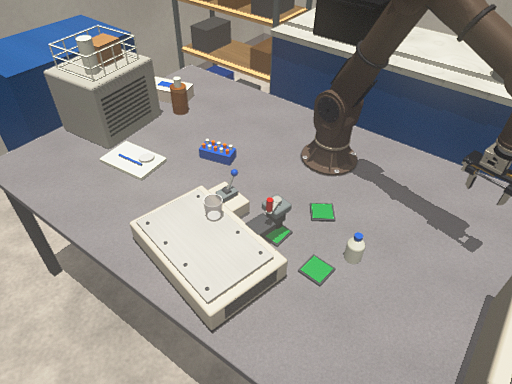

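View pics/top_0.png

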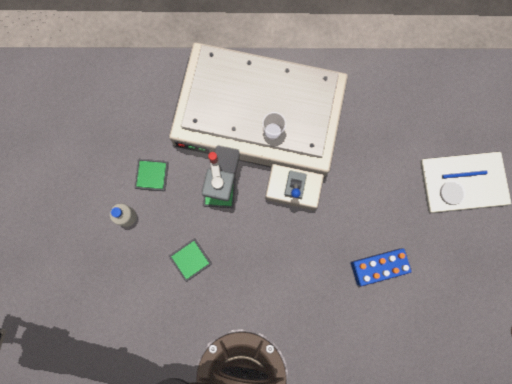

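Run:
```python
from h import *
np.set_printoptions(precision=4,suppress=True)
t=load('top','0'); s=load('scene','0')
im=t['img']; cv2.imwrite('pics/topc.png',cv2.resize(im[130:230,160:350],None,fx=4,fy=4,interpolation=cv2.INTER_CUBIC))
im=s['img']; cv2.imwrite('pics/scc.png',cv2.resize(im[150:270,190:350],None,fx=5,fy=5,interpolation=cv2.INTER_CUBIC))
for n,d in(('top',t),('scene',s)):
    hsv=cv2.cvtColor(d['img'],cv2.COLOR_BGR2HSV)
    for c,lo,hi in(('red',(0,150,80),(8,255,255)),('red2',(172,150,80),(180,255,255)),('blue',(105,130,60),(128,255,255)),('green',(50,120,60),(80,255,255))):
        m=cv2.inRange(hsv,lo,hi); k,l,st,ce=cv2.connectedComponentsWithStats(m)
        for i in range(1,k):
            if st[i,4]>=12 and st[i,4]<1500:
                vs,us=np.where(l==i)
                P=np.array([pt(d,u,v) for u,v in zip(us,vs) if d['z_map'][v,u]>0])
                print(n,c,ce[i],st[i,4],np.median(P,axis=0) if len(P) else None, P[:,2].max() if len(P) else None)
```

```text
top red [212.1915 155.6383] 47 [0.575  0.0729 0.2178] 0.22262905063516958
top blue [463.9528 174.2358] 106 [ 0.5676 -0.651   0.0314] 0.03953286790103294
top blue [295.3793 192.5   ] 58 [ 0.4899 -0.1392  0.1731] 0.1805092404277291
top blue [115.9286 212.    ] 70 [0.4455 0.336  0.1147] 0.12154923142412222
top blue [378.9829 267.1286] 933 [ 0.3003 -0.381   0.0491] 0.058827372905544184
top green [150.6633 174.3687] 594 [0.57   0.2687 0.012 ] 0.020154791953294948
top green [219.7439 201.7927] 82 [0.4874 0.0659 0.0116] 0.01860743260087583
top green [187.0493 260.063 ] 365 [0.32   0.1558 0.0117] 0.018391125924132723
scene red [269.3913 199.5652] 23 [0.5777 0.074  0.2171] 0.22101864156147744
scene blue [93.2353 31.5147] 68 [-0.0393 -1.6756  0.1497] 0.4030880429184148
scene blue [110.766   32.0213] 94 [-0.1081 -1.5911  0.1498] 0.1567081387603022
scene blue [81.  33.6] 15 [ 0.0266 -1.7041  0.1486] 0.39914580823826507
scene blue [69.9615 42.1635] 104 [ 0.1449 -1.6425  0.1497] 0.4014368068309522
scene blue [59.0625 43.8125] 32 [ 0.1993 -1.6704  0.1494] 0.4033648567074769
scene blue [56. 50.] 49 
[... 1185 characters left out ...]
7 124.75  ] 12 [-0.7037  0.1669 -0.1134] -0.09366955339233263
scene blue [489.2105 143.1842] 38 [-0.6994  0.5498 -0.0731] -0.011246087956682027
scene blue [217.5753 150.9041] 146 [ 0.3201 -0.3718  0.0495] 0.06531152825503816
scene blue [129.9286 159.1667] 42 [ 0.5722 -0.6437  0.0302] 0.034330316641577596
scene blue [233.5926 171.3704] 27 [ 0.4962 -0.1385  0.1714] 0.17757369869738338
scene blue [358.2041 235.898 ] 49 [0.4498 0.3383 0.114 ] 0.11906767970543886
scene green [322.0897 210.6862] 290 [0.3232 0.1492 0.0115] 0.018397812245597223
scene green [280.8875 236.025 ] 80 [0.5251 0.0963 0.0116] 0.01604173048649793
scene green [316.3532 268.6689] 453 [0.5712 0.2686 0.0117] 0.017292950085338044
```

View crops.

View pics/topc.png

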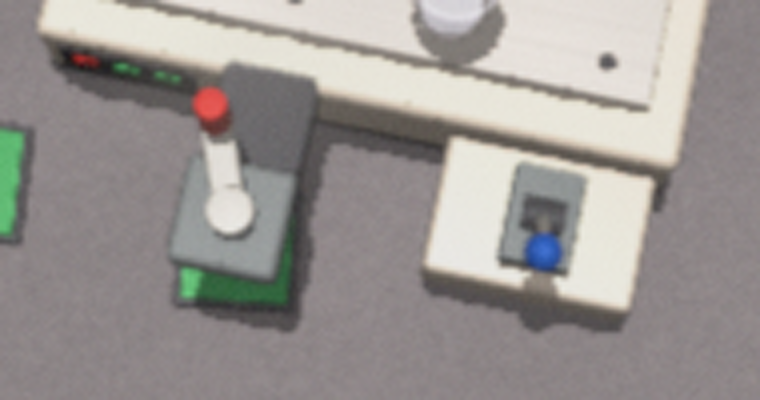

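View pics/scc.png

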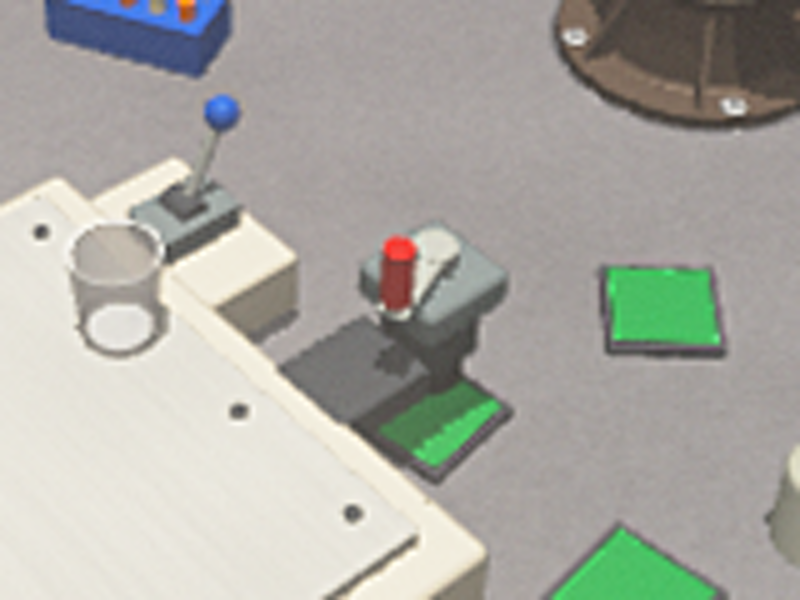

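Run:
```python
from h import *
np.set_printoptions(precision=4,suppress=True)
t=load('top','0'); s=load('scene','0')
c=lambda x,y:(160+(x+.5)/4-.5,130+(y+.5)/4-.5)
e=lambda x,y:(190+(x+.5)/5-.5,150+(y+.5)/5-.5)
a=onz(t,*c(42,30),.1);b=onz(t,*c(678,168),.1); d=a-b; print('edge',a,b,np.linalg.norm(d),'yaw',np.arctan2(-d[0],d[1]))
hub=pt(t,*c(229,211)); print('hub pt',hub, 'onz', onz(t,*c(229,211),.172), 'scene',pt(s,*e(440,240)),onz(s,*e(440,240),.172))
g=t['img'];print(onz(t,*c(210,104),.218), onz(s,*e(400,243),.218))
# height-banded point clouds, top
H,W=t['z_map'].shape
for n,dd in(('top',t),('scene',s)):
    P=np.array([[*pt(dd,u,v),u,v] for v in range(130,270) for u in range(150,350) if dd['z_map'][v,u]>0])
    m=(P[:,2]>.135)&(P[:,2]<.156)&(abs(P[:,1]-.06)<.1)&(abs(P[:,0]-.5)<.12)
    Q=P[m]; r=cv2.minAreaRect((Q[:,:2]*1000).astype(np.float32)); print(n,'gearbox',m.sum(),r)
    m=(P[:,2]>.162)&(P[:,2]<.185)&(abs(P[:,1]-.06)<.1)&(abs(P[:,0]-.5)<.12)
    Q=P[m]; print('arm',m.sum(),cv2.minAreaRect((Q[:,:2]*1000).astype(np.float32)),Q[:,2].max(), np.median(Q[:,2]))
    m=(P[:,2]>.185)&(abs(P[:,1]-.06)<.1)&(abs(P[:,0]-.53)<.12)
    Q=P[m]; print('grip',m.sum(),Q[:,:3].mean(0),Q[:,:3].min(0),Q[:,:3].max(0))
    m=(P[:,2]>.062)&(P[:,2]<.078)&(P[:,1]<-.05)&(P[:,0]<.62)
    Q=P[m]; print('ledge',m.sum(),cv2.minAreaRect((Q[:,:2]*1000).astype(np.float32)))
    m=(P[:,2]>.14)&(P[:,1]<-.08)&(P[:,0]<.62)
    Q=P[m]; print('ball',m.sum(),Q[:,:3].mean(0),Q[:,:3].max(0))
```

```text
edge [0.6577 0.1994 0.1   ] [ 0.56   -0.2424  0.1   ] 0.4525087465184542 yaw -0.21781829861749524
hub pt [0.5163 0.0629 0.1701] onz [0.516  0.0628 0.172 ] scene [0.5114 0.0622 0.1692] [0.514  0.0638 0.172 ]
[0.5758 0.0726 0.218 ] [0.574  0.0711 0.218 ]
top gearbox 600 ((517.8524169921875, 61.672767639160156), (75.03172302246094, 75.64468383789062), 78.12157440185547)
arm 249 ((540.7163696289062, 63.67945861816406), (76.96634674072266, 29.34246253967285), 6.043621063232422) 0.18341392611102147 0.16851023454316594
grip 80 [0.5743 0.0706 0.2118] [0.5661 0.0605 0.1855] [0.5859 0.0816 0.2226]
ledge 1442 ((531.6685791015625, -135.88070678710938), (192.1005401611328, 102.729736328125), 77.7326431274414)
ball 77 [ 0.4901 -0.1414  0.1713] [ 0.502  -0.1296  0.1805]
scene gearbox 230 ((519.1236572265625, 65.03976440429688), (75.96240997314453, 75.2649917602539), 77.70751190185547)
arm 120 ((545.7948608398438, 71.04994201660156), (85.06185150146484, 30.049989700317383), 14.439751625061035) 0.18478081560454818 0.16935312787985507
grip 70 [0.5817 0.0764 0.2061] [0.5663 0.0629 0.1855] [0.5908 0.0847 0.221 ]
ledge 464 ((333.16949462890625, -137.019775390625), (449.3247985839844, 493.3854675292969), 37.93244934082031)
ball 52 [ 0.4982 -0.1371  0.1639] [ 0.5115 -0.1252  0.1776]
```

Run:
```python
from h import *
from scipy.spatial.transform import Rotation as Ro
np.set_printoptions(precision=4,suppress=True)
o=arm.observe(); R=Ro.from_rotvec(o['ee_rot']).as_matrix(); print(R)
t=load('top','0')
P=np.array([[*pt(t,u,v),u,v] for v in range(100,150) for u in range(255,300) if t['z_map'][v,u]>0])
m=(P[:,2]>.13);Q=P[m];print('beaker',m.sum(),Q[:,:3].min(0),Q[:,:3].max(0)); print(onz(t,274,123,.19),onz(t,273,131,.118))
print('delta tool to above grip', R.T@(np.array([.575,.0715,.27])-o['position']))
```

```text
[[-0.0001 -0.9704  0.2414]
 [-0.0012  0.2414  0.9704]
 [-1.     -0.0001 -0.0012]]
beaker 389 [ 0.6391 -0.1168  0.13  ] [ 0.7007 -0.0567  0.1962]
[ 0.6704 -0.0855  0.19  ] [ 0.6706 -0.0872  0.118 ]
delta tool to above grip [-0.0433 -0.5407 -0.4165]
```

move_arm(steps="-0.02 -0.02 -0.015 0 60; -0.043 -0.05 -0.038 0 90; -0.043 -0.08 -0.062 0 90; -0.043 -0.11 -0.085 0 90; -0.043 -0.14 -0.108 0 90; -0.043 -0.17 -0.131 0 90; -0.043 -0.2 -0.154 0 90; -0.043 -0.23 -0.177 0 90; -0.043 -0.26 -0.2 0 90; -0.043 -0.29 -0.223 0 90", squeeze=40)

```text
clock: 0.98
position: [0.3792, 0.3183, 0.2697]
ee_rot: [-1.028, 1.315, 1.028]
force: [-0.9, 0.8, -0.3]
width: 0.646
```

move_arm(steps="0 -0.03 -0.023 0 90; 0 -0.06 -0.046 0 90; 0 -0.09 -0.07 0 90; 0 -0.12 -0.093 0 90; 0 -0.15 -0.116 0 90; 0 -0.18 -0.14 0 90; 0 -0.21 -0.162 0 90; 0 -0.235 -0.18 0 90; 0 -0.25 -0.193 0 90; 0 -0.25 -0.193 0 90")

```text
clock: 1.82
position: [0.5764, 0.067, 0.2694]
ee_rot: [-1.025, 1.319, 1.021]
force: [-0.4, -0.2, -0.4]
width: 0.649
```

Run:
```python
from h import *
from scipy.spatial.transform import Rotation as Ro
np.set_printoptions(precision=4,suppress=True)
d=grab('wrist','1'); o=arm.observe(); R=Ro.from_rotvec(o['ee_rot']).as_matrix(); print(o['position'],o['force'],R)
hsv=cv2.cvtColor(d['img'],cv2.COLOR_BGR2HSV); m=cv2.inRange(hsv,(0,150,60),(8,255,255))|cv2.inRange(hsv,(172,150,60),(180,255,255))
P=np.array([pt(d,u,v) for v,u in zip(*np.where(m)) if d['z_map'][v,u]>0]); print(len(P),P.min(0),P.max(0))
Q=P[P[:,2]>.213]; print(len(Q),Q.mean(0),(Q.min(0)+Q.max(0))/2)
```

```text
[0.5752 0.0697 0.2693] [ 0.4354  0.3375 -0.278 ] [[-0.0003 -0.9693  0.2457]
 [-0.0013  0.2457  0.9693]
 [-1.     -0.     -0.0014]]
610 [0.5663 0.0629 0.0642] [0.6485 0.1813 0.2199]
461 [0.5761 0.0728 0.2172] [0.5765 0.0729 0.2164]
```

View pics/wrist_1.png

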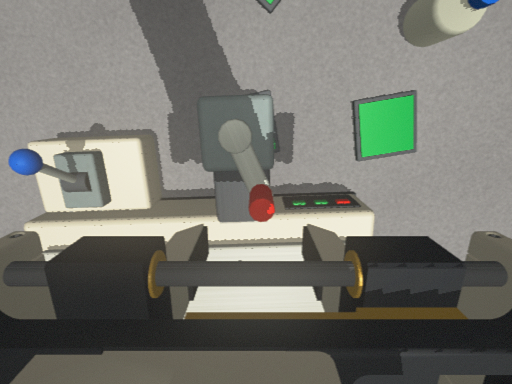

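move_arm(steps="0.03 0 0 0 90; 0.06 0 0 0 90; 0.08 0 0 0 90; 0.088 0 0 0 90; 0.088 0 0 0 90; 0.088 0 0 0 90")

```text
clock: 2.37
position: [0.5745, 0.0732, 0.1823]
ee_rot: [-1.028, 1.314, 1.028]
force: [0.2, 0.3, 1.1]
width: 0.646
```

Run:
```python
from h import *
np.set_printoptions(precision=4,suppress=True)
t=grab('top','1');s=grab('scene','1');w=grab('wrist','2'); o=arm.observe(); print(o['position'],o['force'],o['width'])
# hub from wrist view 1
d=load('wrist','1'); g=cv2.cvtColor(d['img'],cv2.COLOR_BGR2GRAY)
for (u,v) in((235,136),): print(pt(d,u,v),onz(d,u,v,.172))
P=np.array([[*pt(d,u,v)] for v in range(80,190) for u in range(190,285) if d['z_map'][v,u]>0])
Q=P[(P[:,2]>.14)&(P[:,2]<.156)]; print(cv2.minAreaRect((Q[:,:2]*1000).astype(np.float32)))
a=np.hstack([s['img'][130:290,190:350],w['img'][100:260,180:340]]); cv2.imwrite('pics/a1.png',cv2.resize(a,None,fx=2.5,fy=2.5))
```

```text
[0.5754 0.0728 0.1833] [ 0.1015 -0.2467  0.0449] 0.6461187574611297
[0.5182 0.0634 0.1699] [0.5181 0.0636 0.172 ]
((518.2601928710938, 62.49424743652344), (75.11845397949219, 75.0030746459961), 77.63362121582031)
```

View pics/a1.png

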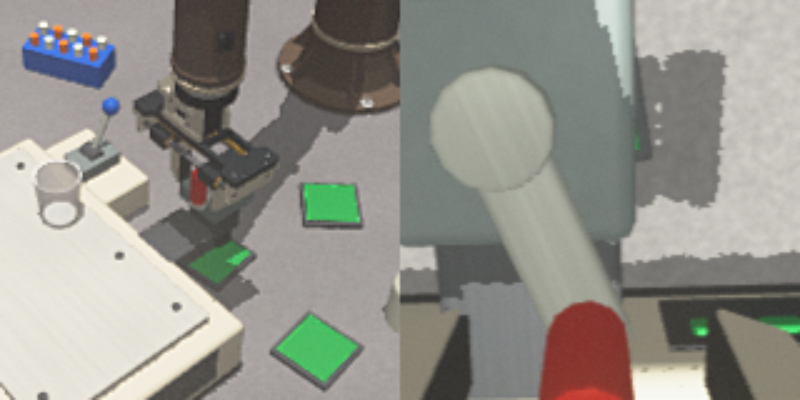

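move_arm(steps="0 0 0 0 255; 0 0 0 0 255; 0 0 0 0 255; 0 0 0 0 255; 0 0 0 0 255; 0 0 0 0 255", squeeze=40)

```text
clock: 3.02
position: [0.5745, 0.0724, 0.1818]
ee_rot: [-1.028, 1.315, 1.028]
force: [0.4, -0.4, 0.2]
width: 0.26
```

```bash
cat > c.py <<'E'
import sys,json,os
import numpy as np
from scipy.spatial.transform import Rotation as Ro
# usage: rows(a0,a1,n): crank angles turned; commanded grip on circle r about (cx,cy), start phi0
R=Ro.from_rotvec([-1.028,1.3145,1.028]).as_matrix()
def pos(a,phi0,r): return r*np.array([np.cos(phi0-a),np.sin(phi0-a),0])
def rows(a0,a1,n,phi0=.165,r=.06,hold=0,corr=(0,0)):
    out=[]
    al=list(np.linspace(a0,a1,n+1)[1:])+[a1]*hold
    for a in al:
        d=R.T@(pos(a,phi0,r)-pos(a0,phi0,r)+np.array([*corr,0])); out.append(f"0 {d[1]:.4f} {d[2]:.4f} 0 255")
    print('; '.join(out))
E
python3 - <<'E'
from c import *
from cell import arm
o=arm.observe(); print(o['clock'],o['position'],o['force'],o['width'])
for i in range(3): rows(.8*i,.8*i+.8,8)
E
```

```text
3.0167 [0.57445558 0.07242795 0.18176726] [ 0.36789983 -0.3639609   0.24407788] 0.26033688644278186
0 -0.0021 -0.0056 0 255; 0 -0.0036 -0.0114 0 255; 0 -0.0046 -0.0173 0 255; 0 -0.0049 -0.0233 0 255; 0 -0.0047 -0.0293 0 255; 0 -0.0038 -0.0353 0 255; 0 -0.0024 -0.0411 0 255; 0 -0.0004 -0.0467 0 255
0 0.0026 -0.0054 0 255; 0 0.0057 -0.0106 0 255; 0 0.0092 -0.0154 0 255; 0 0.0133 -0.0198 0 255; 0 0.0178 -0.0238 0 255; 0 0.0226 -0.0273 0 255; 0 0.0278 -0.0303 0 255; 0 0.0332 -0.0328 0 255
0 0.0057 -0.0019 0 255; 0 0.0115 -0.0033 0 255; 0 0.0175 -0.0041 0 255; 0 0.0235 -0.0043 0 255; 0 0.0294 -0.0038 0 255; 0 0.0354 -0.0028 0 255; 0 0.0411 -0.0012 0 255; 0 0.0467 0.0010 0 255
```

move_arm(steps="0 -0.0021 -0.0056 0 255; 0 -0.0036 -0.0114 0 255; 0 -0.0046 -0.0173 0 255; 0 -0.0049 -0.0233 0 255; 0 -0.0047 -0.0293 0 255; 0 -0.0038 -0.0353 0 255; 0 -0.0024 -0.0411 0 255; 0 -0.0004 -0.0467 0 255")

```text
clock: 3.68
position: [0.5648, 0.0289, 0.1818]
ee_rot: [-1.028, 1.311, 1.029]
force: [5.4, 6.0, -4.2]
width: 0.231
```

```bash
cat > log.py <<'E'
from cell import arm
import numpy as np,sys
# log.py alpha
a=float(sys.argv[1]); o=arm.observe()
p=o['position'];f=o['force']; C=np.array([.5163,.0626])
v=p[:2]-C; ph=np.arctan2(v[1],v[0]); t=np.array([np.sin(ph),-np.cos(ph)]); n=v/np.linalg.norm(v)
print('clk %.2f a %.2f meas_a %.3f r %.4f  drag %.2f radial %.2f fz %.2f'%(o['clock'],a,.165-ph,np.linalg.norm(v),-f[:2]@t,f[:2]@n,f[2]),p,f,o['width'])
open('log.txt','a').write(' '.join('%.5f'%x for x in [o['clock'],a,*p,*f])+'\n')
E
python3 log.py .8
```

```text
clk 3.68 a 0.80 meas_a 0.772 r 0.0591  drag 8.01 radial 1.06 fz -4.15 [0.56484925 0.02887256 0.18183131] [ 5.43823677  5.97210168 -4.15242129] 0.23106154107735924
```

move_arm(steps="0 0.0026 -0.0054 0 255; 0 0.0057 -0.0106 0 255; 0 0.0092 -0.0154 0 255; 0 0.0133 -0.0198 0 255; 0 0.0178 -0.0238 0 255; 0 0.0226 -0.0273 0 255; 0 0.0278 -0.0303 0 255; 0 0.0332 -0.0328 0 255")

```text
clock: 4.35
position: [0.5251, 0.0038, 0.1819]
ee_rot: [-1.029, 1.311, 1.026]
force: [7.9, 3.0, -7.2]
width: 0.229
```

```bash
python3 log.py 1.6
```

```text
clk 4.35 a 1.60 meas_a 1.588 r 0.0595  drag 8.21 radial -1.76 fz -7.18 [0.52507885 0.00376404 0.18187109] [ 7.86305738  2.95226861 -7.17645662] 0.22887686908608332
```

move_arm(steps="0 0.0057 -0.0019 0 255; 0 0.0115 -0.0033 0 255; 0 0.0175 -0.0041 0 255; 0 0.0235 -0.0043 0 255; 0 0.0294 -0.0038 0 255; 0 0.0354 -0.0028 0 255; 0 0.0411 -0.0012 0 255; 0 0.0467 0.0010 0 255")

```text
clock: 5.02
position: [0.4799, 0.0146, 0.1819]
ee_rot: [-1.029, 1.313, 1.024]
force: [8.2, -3.1, -8.1]
width: 0.229
```

```bash
python3 log.py 2.4; python3 -c "
from c import *
rows(2.4,3.2,8)
rows(3.2,3.6,4)
rows(3.6,4.0,4)"
```

```text
clk 5.02 a 2.40 meas_a 2.385 r 0.0602  drag 8.45 radial -2.51 fz -8.06 [0.47991153 0.01464209 0.18185048] [ 8.24636766 -3.11107401 -8.05663673] 0.22856285733914283
0 0.0053 0.0027 0 255; 0 0.0104 0.0060 0 255; 0 0.0151 0.0097 0 255; 0 0.0194 0.0139 0 255; 0 0.0233 0.0185 0 255; 0 0.0266 0.0234 0 255; 0 0.0295 0.0287 0 255; 0 0.0319 0.0342 0 255
0 0.0018 0.0057 0 255; 0 0.0030 0.0116 0 255; 0 0.0036 0.0176 0 255; 0 0.0036 0.0236 0 255
0 -0.0006 0.0060 0 255; 0 -0.0018 0.0118 0 255; 0 -0.0036 0.0176 0 255; 0 -0.0059 0.0231 0 255
```

move_arm(steps="0 0.0053 0.0027 0 255; 0 0.0104 0.0060 0 255; 0 0.0151 0.0097 0 255; 0 0.0194 0.0139 0 255; 0 0.0233 0.0185 0 255; 0 0.0266 0.0234 0 255; 0 0.0295 0.0287 0 255; 0 0.0319 0.0342 0 255")

```text
clock: 5.68
position: [0.4561, 0.0543, 0.1818]
ee_rot: [-1.028, 1.316, 1.024]
force: [3.0, -8.6, -2.1]
width: 0.233
```

```bash
python3 log.py 3.2
```

```text
clk 5.68 a 3.20 meas_a 3.169 r 0.0608  drag 8.90 radial -1.80 fz -2.12 [0.45611037 0.05428234 0.1817514 ] [ 3.00198913 -8.56937377 -2.11886237] 0.2327079498076212
```

move_arm(steps="0 0.0018 0.0057 0 255; 0 0.0030 0.0116 0 255; 0 0.0036 0.0176 0 255; 0 0.0036 0.0236 0 255")

```text
clock: 6.02
position: [0.4574, 0.078, 0.1817]
ee_rot: [-1.028, 1.318, 1.026]
force: [-2.9, -8.0, 3.5]
width: 0.234
```

```bash
python3 log.py 3.6
python3 - <<'E'
import numpy as np
from scipy.optimize import least_squares
d=np.loadtxt('log.txt'); p=d[:,2:4]
s=least_squares(lambda q:np.hypot(p[:,0]-q[0],p[:,1]-q[1])-.06,[.516,.063]); print(s.x,s.fun)
E
```

```text
clk 6.02 a 3.60 meas_a -2.721 r 0.0609  drag 8.41 radial 0.76 fz 3.52 [0.45738271 0.07797671 0.18166163] [-2.85565513 -7.95002625  3.52033425] 0.23379283142747212
[0.51547492 0.06297447] [ 8.44422502e-06 -1.15798436e-05  9.03180950e-06 -1.77400061e-06
  1.54551207e-06]
```

```bash
sed -i 's/C=np.array(.*)/C=np.array([.51547,.06297])/' log.py
cat > an.py <<'E'
import numpy as np
d=np.loadtxt('log.txt'); v=d[:,2:4]-[.51547,.06297]; ph=np.unwrap(np.arctan2(v[:,1],v[:,0])); ang=.165-ph
t=np.c_[np.sin(ph),-np.cos(ph)]; n=v/.06
for i in range(len(d)): print('%.2f ang %.3f drag %.2f rad %.2f fz %.2f r %.4f'%(d[i,0],ang[i],-(d[i,5:7]*t[i]).sum(),(d[i,5:7]*n[i]).sum(),d[i,7],np.hypot(*v[i])))
E
python3 an.py; python3 -c "
from c import *
for i in range(6): rows(3.6+.4*i,4.0+.4*i,4)"
```

```text
3.68 ang 0.769 drag 8.00 rad 1.08 fz -4.15 r 0.0600
4.35 ang 1.575 drag 8.23 rad -1.65 fz -7.18 r 0.0600
5.02 ang 2.370 drag 8.49 rad -2.38 fz -8.06 r 0.0600
5.68 ang 3.161 drag 8.91 rad -1.73 fz -2.12 r 0.0600
6.02 ang 3.559 drag 8.41 rad 0.78 fz 3.52 r 0.0600
0 -0.0006 0.0060 0 255; 0 -0.0018 0.0118 0 255; 0 -0.0036 0.0176 0 255; 0 -0.0059 0.0231 0 255
0 -0.0029 0.0053 0 255; 0 -0.0063 0.0102 0 255; 0 -0.0101 0.0148 0 255; 0 -0.0144 0.0190 0 255
0 -0.0047 0.0037 0 255; 0 -0.0097 0.0070 0 255; 0 -0.0151 0.0097 0 255; 0 -0.0207 0.0119 0 255
0 -0.0058 0.0016 0 255; 0 -0.0117 0.0026 0 255; 0 -0.0177 0.0030 0 255; 0 -0.0237 0.0029 0 255
0 -0.0059 -0.0008 0 255; 0 -0.0118 -0.0021 0 255; 0 -0.0175 -0.0041 0 255; 0 -0.0229 -0.0066 0 255
0 -0.0052 -0.0030 0 255; 0 -0.0100 -0.0066 0 255; 0 -0.0145 -0.0106 0 255; 0 -0.0186 -0.0150 0 255
```

move_arm(steps="0 -0.0006 0.0060 0 255; 0 -0.0018 0.0118 0 255; 0 -0.0036 0.0176 0 255; 0 -0.0059 0.0231 0 255")

```text
clock: 6.35
position: [0.4679, 0.0995, 0.1816]
ee_rot: [-1.027, 1.319, 1.028]
force: [-5.6, -5.5, 7.6]
width: 0.229
```

```bash
python3 log.py 4.0; python3 an.py|tail -1
```

```text
clk 6.35 a 4.00 meas_a -2.322 r 0.0600  drag 7.78 radial 1.06 fz 7.63 [0.4678765  0.09946377 0.18161857] [-5.57431542 -5.53574271  7.63176999] 0.22926271562042969
6.35 ang 3.961 drag 7.78 rad 1.05 fz 7.63 r 0.0600
```

move_arm(steps="0 -0.0029 0.0053 0 255; 0 -0.0063 0.0102 0 255; 0 -0.0101 0.0148 0 255; 0 -0.0144 0.0190 0 255")

```text
clock: 6.68
position: [0.486, 0.1153, 0.1816]
ee_rot: [-1.027, 1.319, 1.029]
force: [-8.5, -3.0, 7.5]
width: 0.224
```

```bash
python3 log.py 4.4; python3 an.py|tail -1
```

```text
clk 6.68 a 4.40 meas_a -1.918 r 0.0600  drag 8.87 radial 1.57 fz 7.51 [0.48604885 0.11528672 0.18160322] [-8.50401696 -2.98053021  7.51420443] 0.223683790545187
6.68 ang 4.365 drag 8.87 rad 1.57 fz 7.51 r 0.0600
```

move_arm(steps="0 -0.0047 0.0037 0 255; 0 -0.0097 0.0070 0 255; 0 -0.0151 0.0097 0 255; 0 -0.0207 0.0119 0 255")

```text
clock: 7.02
position: [0.509, 0.1227, 0.1816]
ee_rot: [-1.027, 1.318, 1.03]
force: [-7.6, -0.1, 7.2]
width: 0.227
```

```bash
python3 log.py 4.8; python3 an.py|tail -1
```

```text
clk 7.02 a 4.80 meas_a -1.513 r 0.0601  drag 7.60 radial 0.71 fz 7.19 [0.50902055 0.12267971 0.18161955] [-7.63603407 -0.11520674  7.19319217] 0.22693079952911813
7.02 ang 4.770 drag 7.60 rad 0.71 fz 7.19 r 0.0601
```

move_arm(steps="0 -0.0058 0.0016 0 255; 0 -0.0117 0.0026 0 255; 0 -0.0177 0.0030 0 255; 0 -0.0237 0.0029 0 255")

```text
clock: 7.35
position: [0.5328, 0.1205, 0.1817]
ee_rot: [-1.027, 1.317, 1.031]
force: [-8.7, 2.4, 7.4]
width: 0.23
```

```bash
python3 log.py 5.2; python3 an.py|tail -1
```

```text
clk 7.35 a 5.20 meas_a -1.113 r 0.0601  drag 8.99 radial -0.24 fz 7.38 [0.53283398 0.12048479 0.18166739] [-8.68142723  2.36555603  7.37528663] 0.22958119311143332
7.35 ang 5.171 drag 8.99 rad -0.24 fz 7.38 r 0.0601
```

move_arm(steps="0 -0.0059 -0.0008 0 255; 0 -0.0118 -0.0021 0 255; 0 -0.0175 -0.0041 0 255; 0 -0.0229 -0.0066 0 255")

```text
clock: 7.68
position: [0.5537, 0.1093, 0.1817]
ee_rot: [-1.026, 1.315, 1.032]
force: [-6.2, 5.4, 6.0]
width: 0.23
```

```bash
python3 log.py 5.6; python3 an.py|tail -1
```

```text
clk 7.68 a 5.60 meas_a -0.716 r 0.0600  drag 8.21 radial 0.20 fz 5.97 [0.55369563 0.10927934 0.18167461] [-6.20241058  5.38341701  5.96544686] 0.2300314628469551
7.68 ang 5.568 drag 8.21 rad 0.20 fz 5.97 r 0.0601
```

move_arm(steps="0 -0.0052 -0.0030 0 255; 0 -0.0100 -0.0066 0 255; 0 -0.0145 -0.0106 0 255; 0 -0.0186 -0.0150 0 255")

```text
clock: 8.02
position: [0.5686, 0.091, 0.1817]
ee_rot: [-1.027, 1.314, 1.032]
force: [-4.9, 6.8, 3.0]
width: 0.228
```

```bash
python3 log.py 6.0; python3 an.py|tail -1; python3 -c "
from c import *
for i in range(12): rows(6.0+.4*i,6.4+.4*i,4)"
```

```text
clk 8.02 a 6.00 meas_a -0.320 r 0.0601  drag 8.29 radial -1.18 fz 3.01 [0.56864207 0.09097802 0.18172303] [-4.90730813  6.78340489  3.00912302] 0.22814718179065388
8.02 ang 5.963 drag 8.29 rad -1.18 fz 3.01 r 0.0601
0 -0.0036 -0.0048 0 255; 0 -0.0067 -0.0099 0 255; 0 -0.0092 -0.0154 0 255; 0 -0.0113 -0.0210 0 255
0 -0.0014 -0.0058 0 255; 0 -0.0023 -0.0118 0 255; 0 -0.0025 -0.0178 0 255; 0 -0.0022 -0.0237 0 255
0 0.0009 -0.0059 0 255; 0 0.0025 -0.0117 0 255; 0 0.0046 -0.0173 0 255; 0 0.0072 -0.0227 0 255
0 0.0032 -0.0051 0 255; 0 0.0068 -0.0098 0 255; 0 0.0110 -0.0142 0 255; 0 0.0155 -0.0181 0 255
0 0.0049 -0.0034 0 255; 0 0.0101 -0.0064 0 255; 0 0.0156 -0.0088 0 255; 0 0.0213 -0.0106 0 255
0 0.0059 -0.0013 0 255; 0 0.0118 -0.0019 0 255; 0 0.0178 -0.0020 0 255; 0 0.0238 -0.0015 0 255
0 0.0059 0.0011 0 255; 0 0.0116 0.0028 0 255; 0 0.0172 0.0051 0 255; 0 0.0225 0.0079 0 255
0 0.0050 0.0033 0 255; 0 0.0096 0.0071 0 255; 0 0.0139 0.0114 0 255; 0 0.0176 0.0160 0 255
0 0.0033 0.0050 0 255; 0 0.0061 0.0103 0 255; 0 0.0083 0.0159 0 255; 0 0.0100 0.0216 0 255
0 0.0011 0.0059 0 255; 0 0.0016 0.0119 0 255; 0 0.0015 0.0179 0 255; 0 0.0008 0.0238 0 255
0 -0.0013 0.0059 0 255; 0 -0.0032 0.0116 0 255; 0 -0.0056 0.0170 0 255; 0 -0.0085 0.0223 0 255
0 -0.0035 0.0049 0 255; 0 -0.0074 0.0094 0 255; 0 -0.0118 0.0135 0 255; 0 -0.0165 0.0172 0 255
```

move_arm(steps="0 -0.0036 -0.0048 0 255; 0 -0.0067 -0.0099 0 255; 0 -0.0092 -0.0154 0 255; 0 -0.0113 -0.0210 0 255")

```text
clock: 8.35
position: [0.5753, 0.0683, 0.1818]
ee_rot: [-1.027, 1.312, 1.031]
force: [0.2, 8.2, 1.1]
width: 0.23
```

```bash
python3 log.py 6.4 >/dev/null; python3 an.py|tail -1
```

```text
8.35 ang 6.360 drag 8.18 rad 0.92 fz 1.07 r 0.0601
```

move_arm(steps="0 -0.0014 -0.0058 0 255; 0 -0.0023 -0.0118 0 255; 0 -0.0025 -0.0178 0 255; 0 -0.0022 -0.0237 0 255")

```text
clock: 8.68
position: [0.5726, 0.0444, 0.1818]
ee_rot: [-1.028, 1.311, 1.03]
force: [2.9, 7.1, -1.8]
width: 0.227
```

```bash
python3 log.py 6.8 >/dev/null; python3 an.py|tail -1
```

```text
8.68 ang 6.763 drag 7.61 rad 0.58 fz -1.75 r 0.0600
```

move_arm(steps="0 0.0009 -0.0059 0 255; 0 0.0025 -0.0117 0 255; 0 0.0046 -0.0173 0 255; 0 0.0072 -0.0227 0 255")

```text
clock: 9.02
position: [0.5607, 0.0235, 0.1819]
ee_rot: [-1.029, 1.31, 1.028]
force: [5.3, 6.3, -4.9]
width: 0.231
```

```bash
python3 log.py 7.2 >/dev/null; python3 an.py|tail -1
```

```text
9.02 ang 7.166 drag 8.18 rad -0.16 fz -4.86 r 0.0600
```

move_arm(steps="0 0.0032 -0.0051 0 255; 0 0.0068 -0.0098 0 255; 0 0.0110 -0.0142 0 255; 0 0.0155 -0.0181 0 255")

```text
clock: 9.35
position: [0.5415, 0.0089, 0.1819]
ee_rot: [-1.029, 1.311, 1.027]
force: [7.5, 4.1, -5.9]
width: 0.227
```

```bash
python3 log.py 7.6 >/dev/null; python3 an.py|tail -1
```

```text
9.35 ang 7.570 drag 8.53 rad -0.40 fz -5.89 r 0.0600
```

move_arm(steps="0 0.0049 -0.0034 0 255; 0 0.0101 -0.0064 0 255; 0 0.0156 -0.0088 0 255; 0 0.0213 -0.0106 0 255")

```text
clock: 9.68
position: [0.5186, 0.0031, 0.1819]
ee_rot: [-1.029, 1.311, 1.025]
force: [9.6, 2.0, -8.9]
width: 0.228
```

```bash
python3 log.py 8.0 >/dev/null; python3 an.py|tail -1
```

```text
9.68 ang 7.967 drag 9.72 rad -1.47 fz -8.88 r 0.0600
```

move_arm(steps="0 0.0059 -0.0013 0 255; 0 0.0118 -0.0019 0 255; 0 0.0178 -0.0020 0 255; 0 0.0238 -0.0015 0 255")

```text
clock: 10.02
position: [0.4954, 0.0065, 0.1819]
ee_rot: [-1.03, 1.312, 1.024]
force: [10.8, -1.6, -11.7]
width: 0.227
```

```bash
python3 log.py 8.4 >/dev/null; python3 an.py|tail -1
```

```text
10.02 ang 8.361 drag 10.69 rad -2.12 fz -11.65 r 0.0600
```

move_arm(steps="0 0.0059 0.0011 0 255; 0 0.0116 0.0028 0 255")

```text
clock: 10.18
position: [0.4848, 0.0115, 0.1819]
ee_rot: [-1.03, 1.312, 1.023]
force: [10.9, -4.9, -10.3]
width: 0.226
```

```bash
python3 log.py 8.6 >/dev/null; python3 an.py|tail -1;python3 -c "
from c import *
rows(8.6,8.8,2)
rows(8.8,8.9,1)"
```

```text
10.18 ang 8.557 drag 11.92 rad -1.37 fz -10.30 r 0.0600
0 0.0056 0.0023 0 255; 0 0.0109 0.0051 0 255
0 0.0050 0.0033 0 255
```

move_arm(steps="0 0.0056 0.0023 0 255; 0 0.0109 0.0051 0 255; 0 0.0109 0.0051 0 255")

```text
clock: 10.43
position: [0.4744, 0.0192, 0.1818]
ee_rot: [-1.03, 1.313, 1.024]
force: [6.1, -2.7, -6.7]
width: 0.23
```

```bash
python3 log.py 8.8 >/dev/null; python3 an.py|tail -1
cat >> an.py <<'E'
import sys
if len(sys.argv)>1:
    from scipy.optimize import least_squares
    dr=np.array([-(d[i,5:7]*t[i]).sum() for i in range(len(d))])
    k=slice(0,22)
    f=lambda q:q[0]+3.32*np.maximum(0,ang-q[1])
    s=least_squares(lambda q:(f(q)-dr)[k],[8.3,7.6]); print(s.x,np.round(s.fun,2),'force now',40*(ang[-1]-s.x[1]))
E
python3 an.py x|tail -3
```

```text
10.43 ang 8.772 drag 6.32 rad -2.18 fz -6.65 r 0.0600
10.43 ang 8.772 drag 6.32 rad -2.18 fz -6.65 r 0.0600
[8.37683915 8.18116628] [ 0.37  0.14 -0.11 -0.54 -0.03  0.59 -0.5   0.77 -0.62  0.17  0.09  0.2
  0.77  0.19 -0.16 -1.34 -1.72 -2.3   4.02] force now 23.650523286416743
```

```bash
sed -i 's/slice(0,22)/slice(0,18)/' an.py; python3 an.py x|tail -2; python3 -c "
from c import *
rows(8.8,9.0,2)"
```

```text
[8.2698394  7.52747366] [ 0.27  0.04 -0.22 -0.64 -0.14  0.48 -0.6   0.67 -0.72  0.06 -0.02  0.09
  0.66  0.09 -0.12  0.01  0.35 -0.24] force now 49.798227774759596
0 0.0050 0.0033 0 255; 0 0.0096 0.0071 0 255
```

move_arm(steps="0 0 0 0 200; 0 0 0 0 130; 0 0 0 0 90; 0 0 0 0 90; -0.02 0 0 0 90; -0.05 0 0 0 90; -0.085 0 0 0 90; -0.1 0 0 0 90; -0.1 0 0 0 90; -0.1 0 0 0 90")

```text
clock: 11.27
position: [0.4735, 0.0204, 0.2823]
ee_rot: [-1.028, 1.313, 1.027]
force: [0.4, -0.3, -0.2]
width: 0.645
```

Run:
```python
from h import *
np.set_printoptions(precision=4,suppress=True)
o=arm.observe(); print(o['position'],o['force'],o['width'])
w=grab('wrist','3'); s=grab('scene','3')
d=w; hsv=cv2.cvtColor(d['img'],cv2.COLOR_BGR2HSV); m=cv2.inRange(hsv,(0,150,60),(8,255,255))|cv2.inRange(hsv,(172,150,60),(180,255,255))
P=np.array([pt(d,u,v) for v,u in zip(*np.where(m)) if d['z_map'][v,u]>0]);P=P[P[:,2]>.213];g=P.mean(0);print('grip',g)
v=g[:2]-[.51547,.06297];print('crank ang mod',(.165-np.arctan2(v[1],v[0])),8.772-2*np.pi,np.hypot(*v))
# ball
for n,d in(('wrist',w),('scene',s)):
    hsv=cv2.cvtColor(d['img'],cv2.COLOR_BGR2HSV); m=cv2.inRange(hsv,(105,130,60),(128,255,255))
    P=np.array([pt(d,u,v) for v,u in zip(*np.where(m)) if d['z_map'][v,u]>0])
    k=(P[:,2]>.145)&(np.hypot(P[:,0]-.49,P[:,1]+.14)<.04); print(n,'ball',k.sum(),P[k].mean(0) if k.any() else '',P[k].min(0) if k.any() else '',P[k].max(0) if k.any() else '')
cv2.imwrite('pics/a3.png',np.hstack([w['img'],cv2.resize(s['img'][130:290,190:350],(384,384))])[:, :, :][::1])
```

```text
[0.4735 0.0204 0.2823] [ 0.4304 -0.2568 -0.1897] 0.6448529450609259
grip [0.4762 0.0191 0.2174]
crank ang mod 2.4669359408224256 2.488814692820414 0.058879943235594326
wrist ball 104 [ 0.4835 -0.1367  0.1688] [ 0.4794 -0.1464  0.164 ] [ 0.49   -0.1285  0.1723]
scene ball 30 [ 0.4965 -0.1382  0.1702] [ 0.4829 -0.1465  0.1623] [ 0.5056 -0.1282  0.1757]
```

move_arm(steps="0 -0.004 -0.035 0 255; 0 -0.008 -0.07 0 255; 0 -0.012 -0.105 0 255; 0 -0.015 -0.135 0 255; 0 -0.017 -0.154 0 255; 0.03 -0.017 -0.154 0 255; 0.06 -0.017 -0.154 0 255; 0.09 -0.017 -0.154 0 255; 0.09 -0.017 -0.154 0 255; 0.09 -0.017 -0.154 0 255")

```text
clock: 12.2
position: [0.4509, -0.1331, 0.1903]
ee_rot: [-1.025, 1.319, 1.031]
force: [-0.2, 0.3, 0.7]
width: 0.009
```

Run:
```python
from h import *
from scipy.spatial.transform import Rotation as Ro
np.set_printoptions(precision=4,suppress=True)
o=arm.observe(); R=Ro.from_rotvec(o['ee_rot']).as_matrix()
s=grab('scene','4'); w=grab('wrist','4')
cv2.imwrite('pics/a4.png',np.hstack([w['img'][:,:],cv2.resize(s['img'][130:258,170:266],(288,384),interpolation=cv2.INTER_CUBIC)]))
c,si=np.cos(-.213),np.sin(-.213); S=np.array([[c,-si,0],[si,c,0],[0,0,1]]); O=np.array([.51547,.06297,0])
print(o['position'],o['force'],o['width'],'shaker',S.T@(o['position']-O))
for x in (-.02,0,.02,.04,.06,.065,.07,.072): print(x,R.T@(O+S@np.array([x,-.205,.150])-o['position']))
```

```text
[ 0.4509 -0.1331  0.1903] [-0.2129  0.3395  0.7179] 0.008584470312710587 shaker [-0.0217 -0.2053  0.1903]
-0.02 [ 0.0403 -0.0019  0.0004]
0 [ 0.0402 -0.0218  0.001 ]
0.02 [ 0.0401 -0.0418  0.0017]
0.04 [ 0.04   -0.0618  0.0023]
0.06 [ 0.0399 -0.0818  0.0029]
0.065 [ 0.0399 -0.0868  0.0031]
0.07 [ 0.0399 -0.0918  0.0032]
0.072 [ 0.0399 -0.0938  0.0033]
```

View pics/a4.png

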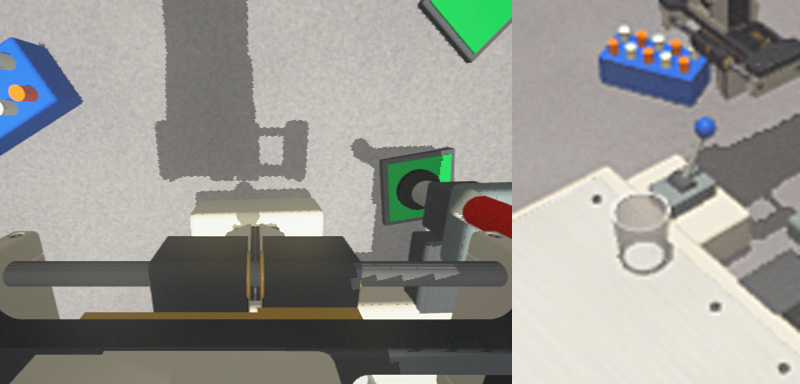

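move_arm(steps="0.02 0 0 0 255; 0.04 0 0 0 255; 0.04 0 0 0 255; 0.04 0 0 0 255")

```text
clock: 12.63
position: [0.4529, -0.1333, 0.1527]
ee_rot: [-1.028, 1.315, 1.028]
force: [-0.1, 0.4, 1.1]
width: 0.006
```

move_arm(steps="0 -0.01 0 0 255; 0 -0.02 0.001 0 255; 0 -0.03 0.001 0 255; 0 -0.04 0.001 0 255; 0 -0.05 0.002 0 255; 0 -0.06 0.002 0 255; 0 -0.07 0.002 0 255; 0 -0.07 0.002 0 255")

```text
clock: 13.3
position: [0.5233, -0.1487, 0.1517]
ee_rot: [-1.029, 1.314, 1.027]
force: [0.6, -0.7, -0.1]
width: 0.007
```

```bash
cat > st.py <<'E'
from h import *
import sys
np.set_printoptions(precision=4,suppress=True)
tag=sys.argv[1]
o=arm.observe(); c,si=np.cos(-.213),np.sin(-.213); S=np.array([[c,-si,0],[si,c,0],[0,0,1]]); O=np.array([.51547,.06297,0])
print(o['clock'],o['position'],o['force'],o['width'],'shaker',S.T@(o['position']-O))
s=grab('scene',tag);t=grab('top',tag)
for n,d in(('top',t),('scene',s)):
    hsv=cv2.cvtColor(d['img'],cv2.COLOR_BGR2HSV); m=cv2.inRange(hsv,(105,130,60),(128,255,255))
    P=np.array([pt(d,u,v) for v,u in zip(*np.where(m)) if d['z_map'][v,u]>0])
    k=(P[:,2]>.145)&(np.hypot(P[:,0]-.53,P[:,1]+.15)<.08)
    if k.any(): Q=(P[k]-O)@S; print(n,'ball shaker frame',k.sum(),Q.mean(0),Q.min(0),Q.max(0))
cv2.imwrite('pics/a%s.png'%tag,np.hstack([cv2.resize(t['img'][120:220,230:350],(400,333)),cv2.resize(s['img'][140:260,190:334],(400,333))]))
E
python3 st.py 5
```

```text
13.3 [ 0.5233 -0.1487  0.1517] [ 0.6222 -0.6981 -0.1366] 0.006619580567001246 shaker [ 0.0524 -0.2053  0.1517]
scene ball shaker frame 20 [ 0.0821 -0.2007  0.1788] [ 0.0741 -0.2107  0.1721] [ 0.0888 -0.192   0.1876]
```

View pics/a5.png

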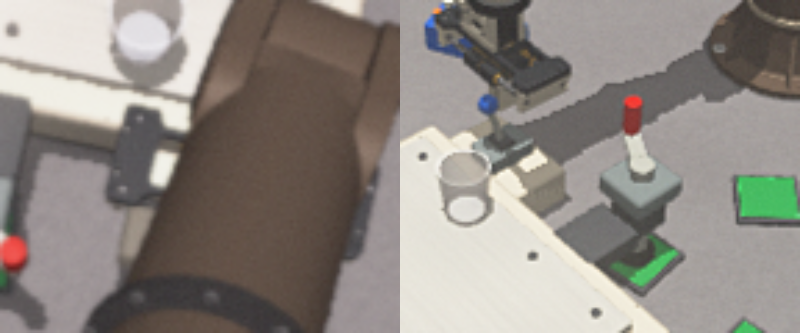

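move_arm(steps="0 -0.006 0 0 255; 0 -0.012 0 0 255; 0 -0.016 0.001 0 255; 0 -0.016 0.001 0 255; 0 -0.016 0.001 0 255")

```text
clock: 13.82
position: [0.5371, -0.1512, 0.1517]
ee_rot: [-1.028, 1.315, 1.027]
force: [-0.8, 0.2, 0.2]
width: 0.006
```

```bash
python3 st.py 6
```

```text
13.8167 [ 0.5371 -0.1512  0.1517] [-0.8476  0.1962  0.2098] 0.006490286914630202 shaker [ 0.0664 -0.2048  0.1517]
scene ball shaker frame 23 [ 0.0882 -0.1999  0.187 ] [ 0.0381 -0.2118  0.1665] [ 0.1029 -0.1865  0.2789]
```

View pics/a6.png

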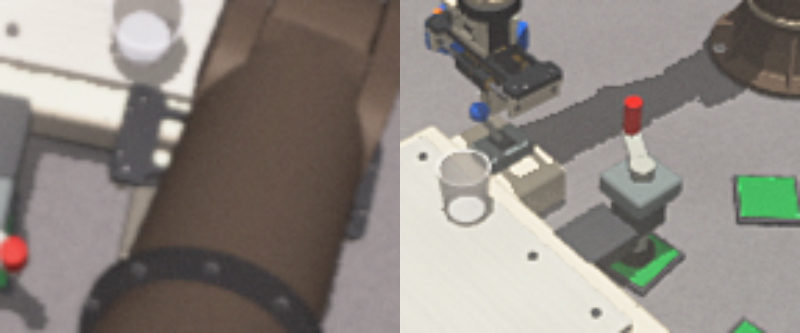

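move_arm(steps="0 -0.002 0 0 255; 0 -0.004 0 0 255; 0 -0.004 0 0 255; 0 -0.004 0 0 255")

```text
clock: 14.25
position: [0.5407, -0.1521, 0.1517]
ee_rot: [-1.028, 1.315, 1.028]
force: [-0.0, -0.3, 0.9]
width: 0.005
```

move_arm(steps="0 -0.002 0 0 255; 0 -0.003 0 0 255; 0 -0.003 0 0 255")

```text
clock: 14.5
position: [0.543, -0.1527, 0.1515]
ee_rot: [-1.027, 1.316, 1.029]
force: [-3.3, 1.3, 1.6]
width: 0.003
```

move_arm(steps="0 -0.001 0 0 255; 0 -0.002 0 0 255; 0 -0.002 0 0 255")

```text
clock: 14.75
position: [0.5434, -0.1528, 0.1513]
ee_rot: [-1.025, 1.317, 1.031]
force: [-9.6, 2.6, 5.7]
width: 0.004
```

Force rises steeply without motion, so the lever is at its stop. Next I back off and lift clear.

move_arm(steps="0 0.01 0 0 255; 0 0.03 0 0 255; 0 0.06 0 0 255; 0 0.085 0 0 255; -0.03 0.1 0 0 255; -0.07 0.11 0 0 255; -0.1 0.12 0 0 255; -0.12 0.12 0 0 255; -0.12 0.12 0 0 255; -0.12 0.12 0 0 255")

```text
clock: 15.58
position: [0.43, -0.1245, 0.273]
ee_rot: [-1.03, 1.311, 1.025]
force: [-0.3, 0.8, -0.7]
width: 0.008
```

```bash
python3 st.py 7
python3 - <<'E'
from h import *
w=grab('wrist','7'); np.set_printoptions(precision=4,suppress=True)
c,si=np.cos(-.213),np.sin(-.213); S=np.array([[c,-si,0],[si,c,0],[0,0,1]]); O=np.array([.51547,.06297,0])
s0=load('scene','0');s1=load('scene','7');t0=load('top','0');t1=load('top','7')
def cen(d,lo,hi,box):
    hsv=cv2.cvtColor(d['img'],cv2.COLOR_BGR2HSV); m=cv2.inRange(hsv,lo,hi); k=np.zeros_like(m); x0,y0,x1,y1=box; k[y0:y1,x0:x1]=m[y0:y1,x0:x1]; v,u=np.where(k>0); return len(u),u.mean(),v.mean(),u.min(),u.max(),v.min(),v.max()
for n,b,lo,hi in(('rack',(195,135,242,166),(105,130,60),(128,255,255)),('cap',(350,228,370,245),(105,130,60),(128,255,255)),('pad',(262,225,295,250),(50,80,40),(85,255,255))):
    print(n,cen(s0,lo,hi,b),cen(s1,lo,hi,b))
def grip(d):
    hsv=cv2.cvtColor(d['img'],cv2.COLOR_BGR2HSV); m=cv2.inRange(hsv,(0,150,60),(8,255,255)); P=np.array([pt(d,u,v) for v,u in zip(*np.where(m)) if d['z_map'][v,u]>0]); P=P[(P[:,2]>.21)&(P[:,2]<.23)]; return P.mean(0)
print(grip(s1),grip(load('scene','3')))
E
```

```text
15.5833 [ 0.43   -0.1245  0.273 ] [-0.3345  0.8115 -0.7394] 0.008406584433182105 shaker [-0.0439 -0.2013  0.273 ]
scene ball shaker frame 27 [ 0.0996 -0.2004  0.1703] [ 0.0911 -0.211   0.162 ] [ 0.1064 -0.1901  0.1769]
rack (163, np.float64(217.38650306748465), np.float64(150.2883435582822), np.int64(199), np.int64(235), np.int64(142), np.int64(156)) (166, np.float64(217.36144578313252), np.float64(150.5843373493976), np.int64(199), np.int64(235), np.int64(142), np.int64(163))
cap (49, np.float64(358.2040816326531), np.float64(235.89795918367346), np.int64(355), np.int64(362), np.int64(232), np.int64(240)) (49, np.float64(358.18367346938777), np.float64(235.83673469387756), np.int64(354), np.int64(362), np.int64(232), np.int64(240))
pad (204, np.float64(278.0147058823529), np.float64(234.33333333333334), np.int64(266), np.int64(289), np.int64(227), np.int64(242)) (140, np.float64(278.9), np.float64(235.18571428571428), np.int64(266), np.int64(289), np.int64(225), np.int64(242))
[0.4791 0.0201 0.217 ] [0.479  0.019  0.2168]
```

View pics/scene_7.png

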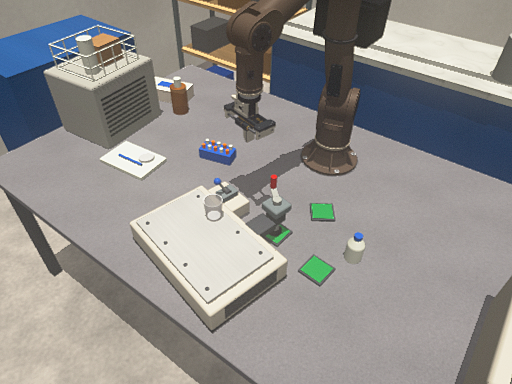

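View pics/a7.png

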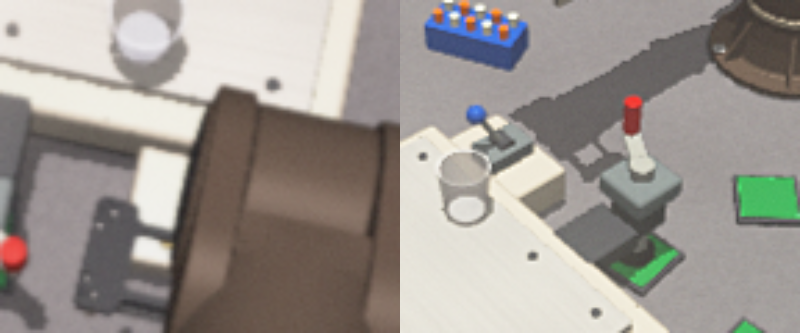

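```bash
python3 -c "
from cell import arm
o=arm.observe();print(o['clock'],o['force'],abs(o['dq']).max()); print(arm.sign_off())"
```

```text
15.7333 [-0.38522625 -0.75126989  0.53693177] 0.01075052562281464
the job is handed in; nothing more can be done
None
```

I wound the crank clockwise until the foot pressed on the pad at an estimated 50 N. I then pushed the lock lever over to its stop, backed the arm off and handed the job in at 15.7 s. `sign_off` gave no verdict.

**Foot force:** The crank turned 8.77 rad in all. The drag at the grip was about 8.3 N while free, scattering by about 0.7 N. It began to rise at about 7.53 rad and was 11.9 N in the last reading taken while moving, at 8.56 rad. The 50 N is extrapolated from that fit, using the 40 N per rad you gave; I had no direct reading of the foot force. One reading of 6.3 N at the end was taken with the crank standing still, so I left it out of the fit.

**Lock lever:** At the stop the push force rose to about 10 N with almost no further motion. In the last picture the ball sits near shaker x 93–99 mm, consistent with locked.

**Surroundings:**
- **Rack and bottle:** they appear in the same place in the scene image as at the start, within half a pixel.
- **Pad:** its outline is unchanged to within 1–2 pixels, though the foot and shadow now cover part of it.
- **Beaker:** I only checked it by eye, and it looks unmoved.
- **Crank grip:** it stayed where I left it, within about 1 mm.
- **Robot:** the arm is clear of everything, with under 1 N of residual force.

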